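Tare the balance with its touch-free sensor

TASK

Tare the balance with the empty dish that stands on its pan. First gently push the sliding glass lid of the draft shield fully shut, towards the front panel, with the fingertips against the back of the ridge on the lid; then, so that the reading stays undisturbed, hold the fingertips still about 3 cm above the left one of the two round touch-free sensors on the front panel for at least two seconds without touching the panel, and finally take the hand well away from the panel (a hand's length or more). Keep the hand off the right sensor (it prints), do not disturb the dish, and leave everything else on the bench where it is.

Things in the scene. Friction and masses are not known exactly. Their poses are not given: they have to be found in the camera images.
- balance: precision balance, light grey, fixed to the bench: 240 mm deep (x), 176 mm wide (y). Origin: on the bench under its middle. Its x axis points from the operator's front panel to its back, y to its left, z up. Behind the front panel stands a square glass draft shield, 125 mm deep and 140 mm wide, from x = -30 to +95 mm; the top of its two side rails is 114 mm above the bench. Inside, a steel pan with the dish
- terminal: sloping dark front panel of the balance with grey display, four flat keys and two round sensor windows; same origin and axes as the balance. It covers x = -135 to -47 mm, y = -86 to +86 mm, and rises from 26 mm at its front edge to 47 mm at its back edge. It must not be touched
- tare_sensor (a point): the left touch-free sensor (tare): centre of a round dark window in a 23 mm metal ring on the front panel, about 40 mm above the bench; axes as the balance (z up)
- print_sensor (a point): the right touch-free sensor (print), alike, 124 mm to the right of the left one; keep clear of it
- shield_lid (a joint): sliding glass lid on top of the draft shield, in m: 0 = fully shut (against soft rubber stops), up to 0.08 = slid open towards the back (balance +x). It runs stiffly (about 1.5 N), has no spring and stays where it is left
- lid_ridge (a point): middle of the upright rear face of the dark finger ridge on the lid, the face that is pushed to shut the lid; moves with the lid; axes as the balance, so the push is along -x. The ridge is 74 mm wide (y), its top 10 mm above this point; the lid's upper face behind it lies about 9 mm below this point and reaches 78 mm farther back. In front the ridge slopes down like a wedge
- dish: loose empty aluminium weighing dish, 56 mm across and 15 mm high, on the pan inside the shield; origin: centre of its underside
- coverslips: bystander: small carton 35x63x18 mm to the right of the balance; origin: centre of its underside
- microtube_a: bystander: small plastic tube, 42 mm long, lying to the left of the balance; origin: centre of its underside
- pen_white: bystander: white marker pen, 138 mm long, lying to the left of the balance; origin: centre of its underside
- tally_a: bystander: small round metal hand counter, 44 mm across and 40 mm high, on the bench to the right of the microscope, below the place where the hand starts; origin: centre of its underside
- microscope_a: obstacle: large white inverted microscope, fixed, between the hand's start on the right and the balance on the left; origin: on the bench under its middle. It stands 460 mm high and 220 mm wide (y); nearest the robot are its two black eyepieces, 230 mm in front of the origin (-x) at 365 to 420 mm height, and its white column below them, 175 mm in front of the origin. Bring the hand and arm round in front of it

How it is judged:
By the outcome, as a careful person would: the job done as asked, in the order asked, and still so for the second after the job is handed in, with the robot touching nothing.
It also fails if it takes over 48 s, if anything falls off the work surface, if the arm or the gripper's body presses on something with over 40 N, if the wrist force passes 120 N, or if a joint passes its speed limit or range.

ROBOT

A 6-joint arm with a two-finger parallel gripper is mounted at the origin on a cart in front of the work surface, level with it; the furniture and walls round the work are solid. World frame = base frame: x ahead of the robot, y to its left, z up, the work surface at z = 0. Lengths are in m, angles in degrees, forces in N, time in s.
With the tool pointing down it reaches from about 0.375 to 0.9 m from the base axis. Payload 3.1 kg.
Tool frame: the origin (TCP) lies at the very end of the fingers, on their centre line; the grasp point (between the pads) lies 19 mm behind it; z points along the fingers, y is the line along which they close (so a half turn about z gives the same grasp; the last joint's range is limited). The gripper opens to 87 mm and grips with 3 to 60 N. Pads are 19 mm wide; open, the fingers measure 117 mm over their backs; the gripper's body (75 mm by 190 mm) begins 51 mm behind the grasp point.
Start: joints at [-75.258, 30.224, 82.088, -0, 67.689, -10.227], TCP at [0.264, -0.567, 0.223] pointing down, gripper open.
Joint ranges: [-176.69, 176.69], [-43.24, 126.21], [12.49, 139.97], [-82, 262], [0, 151.66], [-163.58, 163.58]. Speed limits (degrees/s): [159.86, 159.86, 180, 180, 180, 180].

INTERFACE

Orientations are given as a 3x3 rotation matrix whose columns are the frame's x, y, z axes.
In Python, from rig import bot, imaging gives the robot as it stands.
- The arm moves only by the tool drive_tool, never from a script. Its argument "deltas" is text: rows parted by semicolons, each of 5 numbers parted by spaces: the finger opening in mm, from 0 to 87, then the shift along the world's x, y, z in mm, then the turn about the world's z in rad. In form: jaw dx dy dz twist; .... A call has 1 to 12 rows; each row is the pose to reach, as a shift and turn from the pose commanded when the call began; what a row does not reach only later rows make up. A row lasts 1/10 s, in which the tool goes at most 50 mm and 8.59 degrees, less where a joint would pass 70% of its speed; a pose out of reach is approached as far as the arm can. A call with a gripper value outside its range is refused whole. The fingers move at their own pace and stop on an object; the grip force is fixed at half the most. Time passes only in rows, so rows that repeat a pose let the fingers close. It gives the time, the measured TCP pose, the force, the opening and the grip force at its end, in the units of the state.
- bot.read_state(): the state, without advancing time (a new reading comes with each control period).
- imaging.capture(name): name is "scene" or "top"; returns the picture (420x560x3 uint8, red, green, blue); there is no depth.
- imaging.camera_model(name): a dict with "fx", "fy", "cx", "cy" (pixels), "dist" ([k1, k2, p1, p2, k3] as OpenCV has them; the pictures are not rectified), "T" (4x4, takes a point from camera to world coordinates). Camera axes: x right, y down, z forward; pixel columns grow to the right and rows downward; lengths in m; the calibration is good to about 2 mm. A picture is of the moment at which its call begins. camera_model takes no time and is no camera call.
- bot.hand_in(): hands the job in; it is judged then, once.
The state is a dict: "time_s": time; "joint_positions": joint angles; "qvel": joint speeds; "tau": joint torques, N m; "position": TCP position; "tcp_rot": TCP orientation; "force": force on the tool from outside, world axes, zero at the start; "moment": the same for the moment, N m; "opening": opening from 0.0 (shut) to 1.0 (fully open); "grasp_force": force on a finger pad.
Only numpy, scipy, OpenCV 4.12 (cv2) and the standard library are available. Lean on these libraries where they do the work, as an engineer would, in place of code of your own. Each camera call takes 0.05 s, during which the arm holds its last target. There are 200 camera calls.

## Working session

There is one attempt and no reset: what is moved stays moved. The work goes in short steps, Python scripts to look and compute and a tool call to move; the robot and the scene stay as the last step left them, time stands still between calls to the robot, and variables do not carry over. Pictures are saved under pics/ and viewed, at most 10 in all, crops included, and the job is handed in when it is done.

Besides the shell and the picture viewer there is one more tool, called after "Request:" in YAML: its name, and indented under it one key for each argument. drive_tool: Moves the arm, as the interface text tells. Its arguments: {"type":"object","properties":{"deltas":{"type":"string"}},"required":["deltas"]}

```bash
mkdir -p pics && cat > h.py <<'E'
import numpy as np, cv2
from rig import bot, imaging
def snap(n,f):
    im=imaging.capture(n); cv2.imwrite(f'pics/{f}.png',cv2.cvtColor(im,cv2.COLOR_RGB2BGR)); return im
def ray(n,uv):
    m=imaging.camera_model(n); K=np.array([[m['fx'],0,m['cx']],[0,m['fy'],m['cy']],[0,0,1]])
    p=cv2.undistortPoints(np.array([[uv]],float),K,np.array(m['dist']))[0,0]
    T=np.array(m['T']); return T[:3,3],T[:3,:3]@np.array([*p,1])
def onz(n,uv,z):
    o,d=ray(n,uv); return o+d*(z-o[2])/d[2]
def proj(n,P):
    m=imaging.camera_model(n); K=np.array([[m['fx'],0,m['cx']],[0,m['fy'],m['cy']],[0,0,1]])
    T=np.linalg.inv(np.array(m['T'])); r,_=cv2.Rodrigues(T[:3,:3])
    return cv2.projectPoints(np.array(P,float).reshape(-1,3),r,T[:3,3],K,np.array(m['dist']))[0][:,0]
E
python3 - <<'E'
from h import *
a=snap('scene','s0');b=snap('top','t0')
np.set_printoptions(precision=3,suppress=True)
for n in('scene','top'): print(np.array(imaging.camera_model(n)['T']))
s=bot.read_state();print(s['time_s'],s['position'],s['tcp_rot'],s['opening'])
E
```

```text
[[-0.503 -0.599  0.622 -0.27 ]
 [-0.864  0.344 -0.367  0.499]
 [ 0.006 -0.723 -0.691  1.011]
 [ 0.     0.     0.     1.   ]]
[[-0.016 -0.99   0.137  0.372]
 [-1.     0.012 -0.028  0.028]
 [ 0.026 -0.137 -0.99   1.26 ]
 [ 0.     0.     0.     1.   ]]
0.1 [ 0.264 -0.566  0.222] [[ 0.907  0.422 -0.001]
 [ 0.422 -0.907  0.002]
 [ 0.    -0.002 -1.   ]] 1.0009464277677969
```

View pics/s0.png

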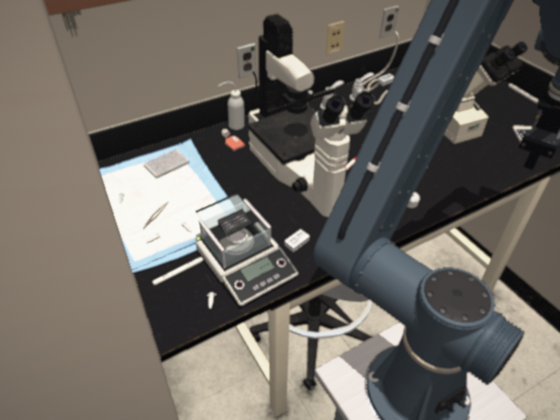

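View pics/t0.png

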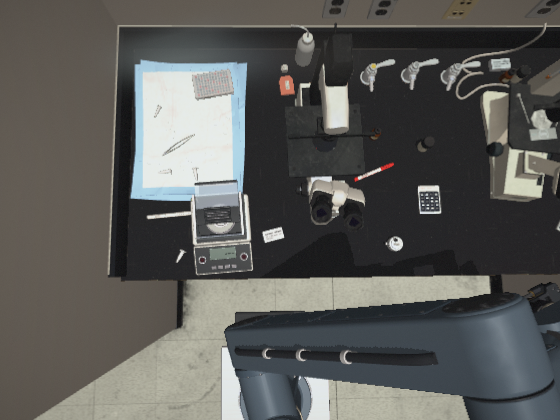

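The balance is at about (222,230) in the top view and (243,255) in the scene view. Its lid is open and the ridge sits near (217,213) in the top view. The microscope is at (335,200), with the arm on the right. I'll zoom in on the balance.

```bash
python3 - <<'E'
from h import *
t=cv2.imread('pics/t0.png')[170:280,175:265];s=cv2.imread('pics/s0.png')[185:310,185:305]
t=cv2.resize(t,None,fx=4.4,fy=5,interpolation=cv2.INTER_CUBIC) if 0 else cv2.resize(t,None,fx=4,fy=4,interpolation=cv2.INTER_CUBIC)
s=cv2.resize(s,None,fx=3.6,fy=3.6,interpolation=cv2.INTER_CUBIC)
c=np.zeros((450,792,3),np.uint8);c[:440,:360]=t;c[:450,360:792]=s
cv2.imwrite('pics/z0.png',c)
E
```

```text
(no output)
```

View pics/z0.png

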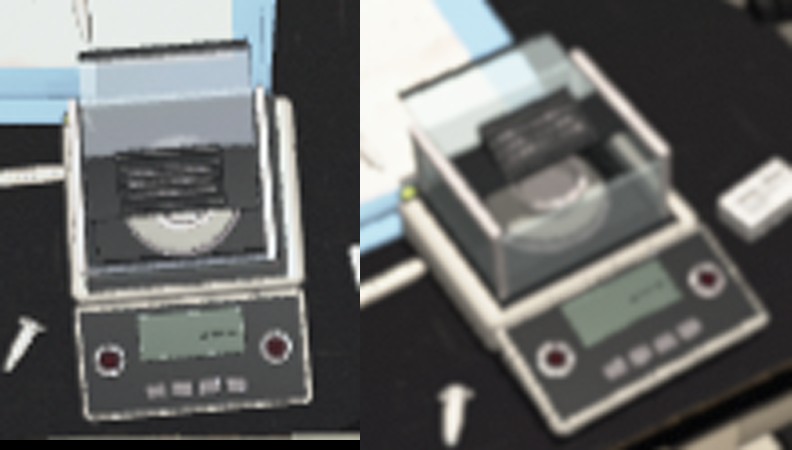

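```bash
python3 - <<'E'
from h import *
np.set_printoptions(precision=4,suppress=True)
T=lambda u,v:(175+(u+.5)/4-.5,170+(v+.5)/4-.5)
S=lambda u,v:(185+(u-360+.5)/3.6-.5,185+(v+.5)/3.6-.5)
def tri(a,b):
    o1,d1=ray('top',a);o2,d2=ray('scene',b)
    A=np.c_[d1,-d2];k=np.linalg.lstsq(A,o2-o1,rcond=None)[0];p,q=o1+k[0]*d1,o2+k[1]*d2
    return (p+q)/2,np.linalg.norm(p-q)
pts=dict(L=(T(109,359),S(555,358)),R=(T(275,346),S(707,278)),rl=(T(117,150),S(480,127)),rr=(T(224,146),S(562,90)),lidL=(T(79,54),S(400,95)),lidR=(T(251,42),S(547,36)),fl=(T(118,212),S(497,172)),fr=(T(224,205),S(597,130)))
for k,(a,b) in pts.items():
    print(k,*tri(a,b),onz('top',a,.04 if k in'LR' else (.135 if k[0]=='r' else .118)),onz('scene',b,.04 if k in'LR' else (.135 if k[0]=='r' else .118)))
l=onz('top',pts['L'][0],.04);r=onz('top',pts['R'][0],.04);y=(l-r)[:2];print(np.linalg.norm(y),np.degrees(np.arctan2(-y[0],y[1])))
E
```

```text
L [0.4079 0.212  0.0392] 0.0016507998399418757 [0.4074 0.2112 0.04  ] [0.4079 0.2129 0.04  ]
R [0.4156 0.0886 0.0407] 0.0012980592559855475 [0.4152 0.0881 0.04  ] [0.4164 0.0888 0.04  ]
rl [0.5508 0.194  0.1267] 0.0003391106524151835 [0.5494 0.1927 0.135 ] [0.5433 0.197  0.135 ]
rr [0.5558 0.123  0.123 ] 0.008914002193705962 [0.5514 0.1183 0.135 ] [0.5476 0.1315 0.135 ]
lidL [0.6236 0.2244 0.1106] 0.0010800671332123525 [0.6217 0.2227 0.118 ] [0.6167 0.2271 0.118 ]
lidR [0.6326 0.1017 0.1049] 0.0014538959845142316 [0.6293 0.1003 0.118 ] [0.6201 0.108  0.118 ]
fl [0.5098 0.1971 0.1198] 0.007580936871023404 [0.5079 0.1941 0.118 ] [0.514  0.1994 0.118 ]
fr [0.5126 0.1208 0.12  ] 0.003155617003425942 [0.512  0.1197 0.118 ] [0.5154 0.1212 0.118 ]
0.12334103982007455 3.6133836909811454
```

```bash
python3 - <<'E'
from h import *
np.set_printoptions(precision=3,suppress=True)
for uv,z in [((320,224),.37),((354,228),.37),((320,224),.42),((354,228),.42),((336,212),.3),((300,190),.3)]: print(uv,z,onz('top',uv,z))
for uv in [(335,125),(365,108)]: print('scene',uv,onz('scene',uv,.4))
print(onz('top',(395,243),.04),onz('top',(222,273),0),onz('top',(180,256),.01))
E
```

```text
(320, 224) 0.37 [ 0.472 -0.098  0.37 ]
(354, 228) 0.37 [ 0.462 -0.173  0.37 ]
(320, 224) 0.42 [ 0.466 -0.09   0.42 ]
(354, 228) 0.42 [ 0.457 -0.161  0.42 ]
(336, 212) 0.3 [ 0.508 -0.147  0.3  ]
(300, 190) 0.3 [ 0.562 -0.062  0.3  ]
scene (335, 125) [ 0.431 -0.052  0.4  ]
scene (365, 108) [ 0.452 -0.148  0.4  ]
[ 0.448 -0.37   0.04 ] [0.366 0.156 0.   ] [0.42  0.282 0.01 ]
```

Request:
drive_tool:
  deltas: "0 0 40 0 -0.1; 0 0 80 0 -0.2; 0 0 120 0 -0.3; 0 0 160 0 -0.373; 0 0 200 0 -0.373; 0 -2 240 0 -0.373; 0 -4 277 0 -0.373; 0 20 303 0 -0.373; 0 43 330 0 -0.373; 0 66 357 0 -0.373; 0 66 357 0 -0.373"

```text
time_s: 1.2
position: [0.3309, -0.2063, 0.2224]
tcp_rot: [[0.998, 0.068, -0.0], [0.068, -0.998, 0.002], [-0.0, -0.002, -1.0]]
force: [-0.2, 0.3, -0.3]
opening: 0.084
grasp_force: 0.0
```

Request:
drive_tool:
  deltas: "0 15 33 0 0; 0 30 66 0 0; 0 45 100 0 0; 0 50 137 0 0; 0 55 174 0 0; 0 60 210 0 0; 0 60 230 20 0; 0 60 230 30 0; 0 60 230 30 0"

```text
time_s: 2.1
position: [0.3908, 0.0202, 0.2535]
tcp_rot: [[0.998, 0.064, 0.003], [0.064, -0.998, -0.001], [0.003, 0.001, -1.0]]
force: [-0.2, 0.1, -0.2]
opening: 0.005
grasp_force: 0.0
```

```bash
python3 - <<'E'
from h import *
b=snap('top','t1');a=snap('scene','s1')
t=cv2.resize(b[160:285,180:330,::-1],None,fx=2.6,fy=2.6,interpolation=cv2.INTER_CUBIC)
s=cv2.resize(a[130:310,190:340,::-1],None,fx=2.6,fy=2.6,interpolation=cv2.INTER_CUBIC)
c=np.zeros((480,790,3),np.uint8);c[:t.shape[0],:t.shape[1]]=t;c[:s.shape[0],400:400+s.shape[1]]=s
cv2.imwrite('pics/z1.png',c);print(bot.read_state()['position'],bot.read_state()['joint_positions'])
E
```

```text
[0.38973912 0.01988461 0.25232581] [-1.35891050e+01  9.22378165e+00  1.11213668e+02 -2.17546274e-02
  5.95641761e+01  7.28557656e+01]
```

View pics/z1.png

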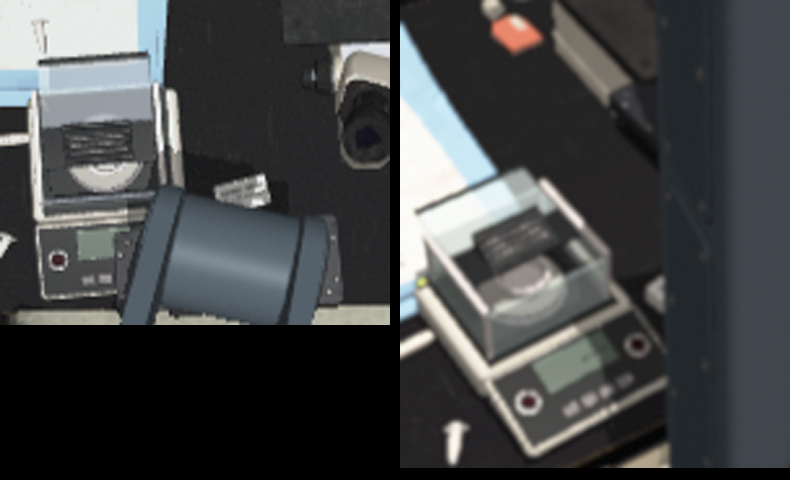

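The hand now sits over the right front corner with its long axis along y. The lid and ridge are unchanged, with the ridge's rear edge at about (98,122) in the left crop. Next I'll move to a point above and behind the ridge.

Request:
drive_tool:
  deltas: "0 25 10 30 0; 0 55 30 50 0; 0 85 55 50 0; 0 115 80 50 0; 0 145 105 50 0; 0 175 125 50 0; 0 195 138 50 0; 0 195 138 10 0; 0 195 138 -30 0; 0 195 138 -65 0; 0 195 138 -90 0; 0 195 138 -90 0"

```text
time_s: 3.4
position: [0.5813, 0.1567, 0.1573]
tcp_rot: [[0.998, 0.061, -0.012], [0.061, -0.998, -0.001], [-0.012, 0.0, -1.0]]
force: [1.3, -0.7, 0.4]
opening: -0.0
grasp_force: 0.0
```

```bash
python3 - <<'E'
from h import *
b=snap('top','t2');a=snap('scene','s2');p=bot.read_state()['position'];print(p)
print(proj('scene',[p,p-np.array([.0095,0,0]),[.551,.157,.129]]))
t=cv2.resize(b[160:285,170:300,::-1],None,fx=2,fy=2,interpolation=cv2.INTER_CUBIC)
s=cv2.resize(a[185:285,185:285,::-1],None,fx=5,fy=5,interpolation=cv2.INTER_CUBIC)
c=np.zeros((500,790,3),np.uint8);c[:t.shape[0],:t.shape[1]]=t;c[:s.shape[0],280:280+s.shape[1]]=s
cv2.imwrite('pics/z2.png',c)
E
```

```text
[0.58488337 0.15747736 0.1618304 ]
[[224.35289529 196.72373376]
 [225.98994016 198.95391827]
 [231.2579923  214.04345183]]
```

View pics/z2.png

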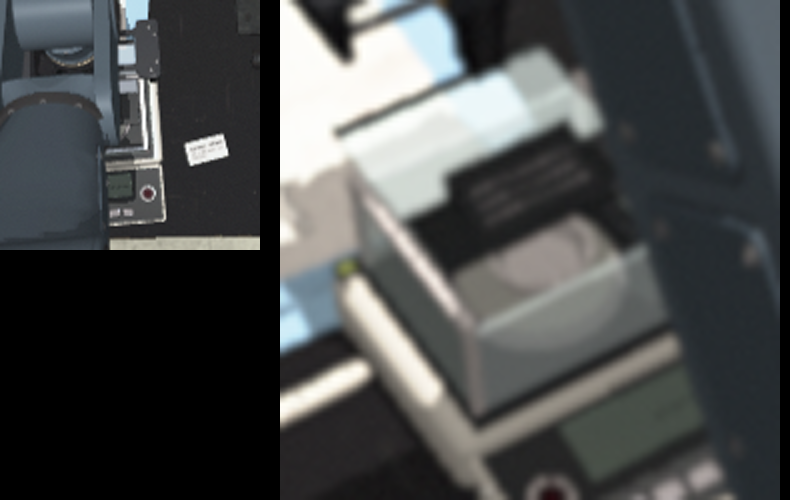

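The tip is above the lid and behind the ridge. The ridge's rear edge is at about (450–565,180–128) in the crop, which matches the estimate to within about 3 mm. I'll lower slowly.

Request:
drive_tool:
  deltas: "0 0 0 -8 0; 0 0 0 -16 0; 0 0 0 -23 0; 0 0 0 -28 0; 0 0 0 -32 0; 0 0 0 -35 0; 0 0 0 -37 0; 0 0 0 -39 0; 0 0 0 -40 0; 0 0 0 -41 0; 0 0 0 -41 0; 0 0 0 -41 0"

```text
time_s: 4.7
position: [0.5849, 0.1585, 0.1216]
tcp_rot: [[0.998, 0.063, 0.0], [0.063, -0.998, 0.0], [0.0, -0.0, -1.0]]
force: [0.7, -0.4, 0.3]
opening: 0.006
grasp_force: 0.0
```

Request:
drive_tool:
  deltas: "0 -4 -0.3 0 0; 0 -8 -0.5 0 0; 0 -12 -0.8 0 0; 0 -15 -1 0 0; 0 -18 -1.1 0 0; 0 -20 -1.3 0 0; 0 -22 -1.4 0 0; 0 -24 -1.5 0 0; 0 -26 -1.6 0 0; 0 -28 -1.8 0 0; 0 -30 -1.9 0 0; 0 -32 -2 0 0"

```text
time_s: 5.9
position: [0.5528, 0.1564, 0.1217]
tcp_rot: [[0.998, 0.063, 0.0], [0.063, -0.998, -0.0], [0.0, 0.0, -1.0]]
force: [1.7, -0.2, -1.0]
opening: 0.009
grasp_force: 0.8
```

Request:
drive_tool:
  deltas: "0 -2 -0.1 0 0; 0 -4 -0.3 0 0; 0 -6 -0.4 0 0; 0 -8 -0.5 0 0; 0 -10 -0.6 0 0; 0 -12 -0.8 0 0; 0 -14 -0.9 0 0; 0 -16 -1 0 0; 0 -18 -1.1 0 0; 0 -20 -1.3 0 0; 0 -22 -1.4 0 0; 0 -24 -1.5 0 0"

```text
time_s: 7.1
position: [0.5287, 0.1549, 0.1216]
tcp_rot: [[0.998, 0.063, 0.0], [0.063, -0.998, -0.0], [0.0, 0.0, -1.0]]
force: [1.7, -0.8, 0.3]
opening: 0.006
grasp_force: 0.8
```

```bash
python3 - <<'E'
from h import *
a=snap('scene','s3');s=bot.read_state();print(s['position'],s['force'])
cv2.imwrite('pics/z3.png',cv2.resize(a[185:285,185:285,::-1],None,fx=5,fy=5,interpolation=cv2.INTER_CUBIC))
E
```

```text
[0.52861569 0.15489236 0.12158408] [ 0.87242185 -1.03703356  0.31245416]
```

View pics/z3.png

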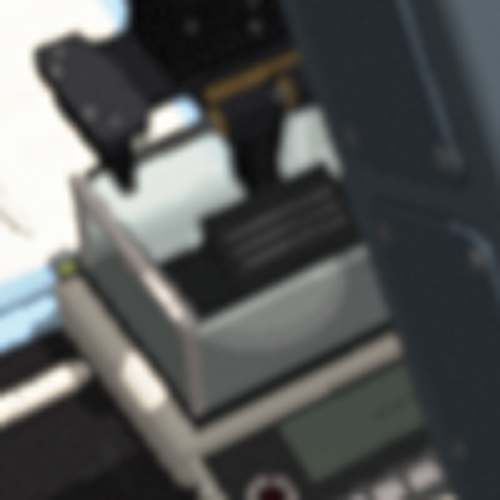

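The fingertips are touching the back of the ridge. The lid has moved forward and its rear edge is nearly level with the back of the shield. I'll push on slowly until the force rises at the stops.

Request:
drive_tool:
  deltas: "0 -1.5 -0.1 0 0; 0 -3 -0.2 0 0; 0 -4.5 -0.3 0 0; 0 -6 -0.4 0 0; 0 -7 -0.4 0 0; 0 -8 -0.5 0 0"

```text
time_s: 7.75
position: [0.5284, 0.1549, 0.1221]
tcp_rot: [[0.998, 0.062, 0.016], [0.062, -0.998, 0.002], [0.016, -0.001, -1.0]]
force: [14.6, 0.9, -11.3]
opening: 0.001
grasp_force: 7.1
```

Request:
drive_tool:
  deltas: "0 0 0 0 0; 0 2 0.1 0 0; 0 4 0.3 0 0; 0 6 0.4 0 0; 0 8 0.5 0 0; 0 11 0.7 0 0; 0 16 1 0 0; 0 22 1.4 0 0; 0 22 1.4 20 0; 0 22 1.4 60 0; 0 22 1.4 100 0; 0 22 1.4 140 0"

```text
time_s: 8.95
position: [0.5424, 0.1559, 0.2627]
tcp_rot: [[0.998, 0.063, -0.002], [0.063, -0.998, 0.0], [-0.002, -0.0, -1.0]]
force: [0.1, 0.3, -0.5]
opening: 0.007
grasp_force: 0.0
```

```bash
python3 - <<'E'
from h import *
a=snap('scene','s4');s=bot.read_state();print(s['position'],s['force'])
cv2.imwrite('pics/z4.png',cv2.resize(a[185:285,185:285,::-1],None,fx=5,fy=5,interpolation=cv2.INTER_CUBIC))
E
```

```text
[0.5466473  0.15652216 0.27010916] [1.04452974 0.79495675 3.49945343]
```

View pics/z4.png

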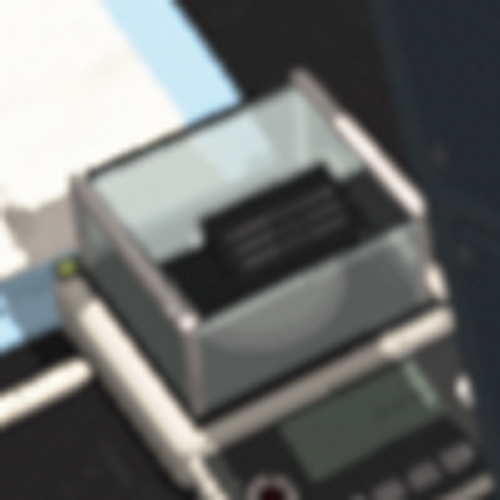

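The lid is flush with the shield's outline, so it is fully shut, and the dish is undisturbed. Now I'll move to above the tare sensor.

Request:
drive_tool:
  deltas: "0 -25 10 10 -0.13; 0 -52 21 10 -0.26; 0 -79 32 10 -0.39; 0 -106 43 10 -0.52; 0 -134 56 0 -0.65; 0 -134 56 0 -0.76; 0 -134 56 -30 -0.76; 0 -134 56 -60 -0.76; 0 -134 56 -90 -0.76; 0 -134 56 -110 -0.76; 0 -134 56 -120 -0.76; 0 -134 56 -120 -0.76"

```text
time_s: 10.2
position: [0.408, 0.2117, 0.1404]
tcp_rot: [[0.767, -0.642, -0.003], [-0.642, -0.767, -0.001], [-0.002, 0.003, -1.0]]
force: [-0.3, 0.2, 1.0]
opening: 0.006
grasp_force: 0.0
```

```bash
python3 - <<'E'
from h import *
a=snap('scene','s5');s=bot.read_state();print(s['time_s'],s['position'],s['joint_positions'][5])
print(proj('scene',[s['position'],[.408,.212,.07],[.408,.212,.04]]))
cv2.imwrite('pics/z5.png',cv2.resize(a[185:305,185:305,::-1],None,fx=4,fy=4,interpolation=cv2.INTER_CUBIC))
E
```

```text
10.25 [0.40885059 0.21191047 0.14137459] 143.3897724630597
[[236.74811539 256.64156855]
 [238.48300784 276.23089351]
 [239.11634043 283.88742875]]
```

View pics/z5.png

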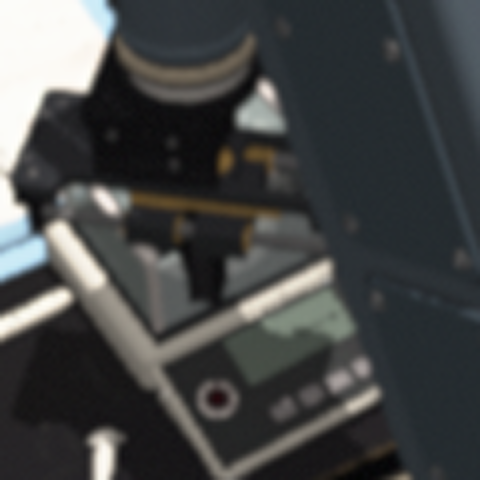

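The tip at (207,300) in the crop lines up above the sensor ring at (217,398), as predicted. I'll lower to 3 cm above it.

Request:
drive_tool:
  deltas: "0 0 0 -15 0; 0 0 0 -30 0; 0 0 0 -42 0; 0 0 0 -52 0; 0 0 0 -59 0; 0 0 0 -64 0; 0 0 0 -67 0; 0 0 0 -69 0; 0 0 0 -71 0; 0 0 0 -71 0; 0 0 0 -71 0; 0 0 0 -71 0"

```text
time_s: 11.45
position: [0.409, 0.2119, 0.0707]
tcp_rot: [[0.767, -0.642, 0.0], [-0.642, -0.767, 0.0], [0.0, -0.0, -1.0]]
force: [-0.1, -0.9, -0.5]
opening: 0.006
grasp_force: 0.0
```

Request:
drive_tool:
  deltas: "0 0 0 0 0; 0 0 0 0 0; 0 0 0 0 0; 0 0 0 0 0; 0 0 0 0 0; 0 0 0 0 0; 0 0 0 0 0; 0 0 0 0 0; 0 0 0 0 0; 0 0 0 0 0; 0 0 0 0 0; 0 0 0 0 0"

```text
time_s: 12.65
position: [0.4088, 0.2118, 0.0706]
tcp_rot: [[0.767, -0.642, -0.0], [-0.642, -0.767, -0.0], [-0.0, 0.0, -1.0]]
force: [-0.1, -0.7, -0.7]
opening: 0.0
grasp_force: 0.0
```

Request:
drive_tool:
  deltas: "0 0 0 0 0; 0 0 0 0 0; 0 0 0 0 0; 0 0 0 0 0; 0 0 0 0 0; 0 0 0 0 0; 0 0 0 0 0; 0 0 0 0 0; 0 0 0 0 0; 0 0 0 0 0; 0 0 0 0 0; 0 0 0 0 0"

```text
time_s: 13.85
position: [0.4089, 0.2119, 0.0705]
tcp_rot: [[0.767, -0.642, 0.0], [-0.642, -0.767, 0.0], [0.0, -0.0, -1.0]]
force: [0.3, 0.1, -0.2]
opening: 0.009
grasp_force: 0.0
```

```bash
python3 - <<'E'
from h import *
a=snap('scene','s6');s=bot.read_state();print(s['time_s'],s['position'],s['force'])
cv2.imwrite('pics/z6.png',cv2.resize(a[185:305,185:305,::-1],None,fx=4,fy=4,interpolation=cv2.INTER_CUBIC))
E
```

```text
13.9 [0.40884349 0.21186257 0.07053478] [ 1.22112856 -1.35221485 -0.4602897 ]
```

View pics/z6.png

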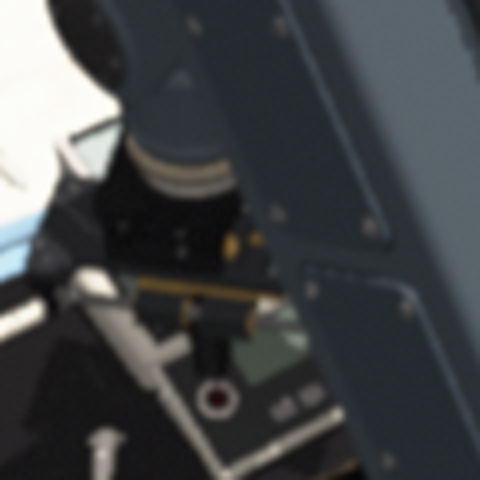

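The tip hovers at (212,375), right over the sensor ring at (217,398). It has held there for about 2.5 s without touching. Now I'll retreat straight up.

Request:
drive_tool:
  deltas: "0 0 0 0 0; 0 0 0 0 0; 0 0 0 30 0; 0 0 0 65 0; 0 0 0 100 0; 0 0 0 135 0; 0 0 0 170 0; 0 0 0 205 0; 0 0 0 240 0; 0 0 0 260 0; 0 0 0 260 0; 0 0 0 260 0"

```text
time_s: 15.1
position: [0.4083, 0.2117, 0.3301]
tcp_rot: [[0.767, -0.642, -0.0], [-0.642, -0.767, -0.0], [-0.0, 0.0, -1.0]]
force: [-0.9, -0.1, -0.3]
opening: 0.004
grasp_force: 0.0
```

```bash
python3 - <<'E'
from h import *
a=snap('scene','s7');s=bot.read_state();print(s['time_s'],s['position'],s['force'])
cv2.imwrite('pics/z7.png',cv2.resize(a[185:305,185:305,::-1],None,fx=4,fy=4,interpolation=cv2.INTER_CUBIC))
E
```

```text
15.15 [0.40778147 0.21158089 0.32930103] [-0.53524106 -0.51232006  0.30788144]
```

View pics/z7.png

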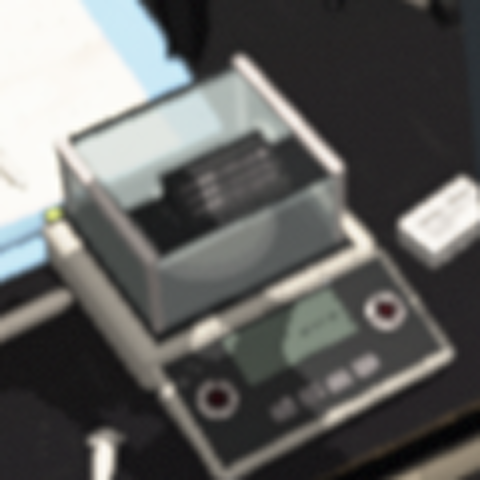

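The lid is shut, the panel is clear at sensors (217,398) and (385,310), the bystanders haven't moved, and the hand is 29 cm above the panel. I'll hand the job in.

```bash
python3 -c "
from rig import bot
print(bot.hand_in())"
```

```text
the job is handed in; nothing more can be done
None
```

I handed the job in at about 15 s: the lid is shut against its stops, the fingertips held still about 3 cm above the tare sensor for about 2.5 s without touching, and the hand is 29 cm above the panel; I couldn't read the display to confirm the tare registered.

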